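Unlock and start the ultrasonic cleaner on a spectacle-maker's bench

TASK

Start the white ultrasonic cleaner: slide its yellow lock tab all the way aside, off the button, then press the green button that was under it fully down and let it come up again, leaving the tab open. Leave the lock tab of the blue frame warmer beside it closed.

Things in the scene. Friction and masses are not known exactly. Their poses are not given: they have to be found in the camera images.
- cleaner_lock_grip (a point): Centre of the upright fin of the yellow lock tab on the white ultrasonic cleaner (steel tank behind). Axes: z up, y the way the tab slides open (roughly to the robot's left). Fin: 10 mm along y, 26 mm along x, 22 mm tall, on a flat plate 66 (x) x 40 (y) mm whose top is 11 mm below this point and whose middle is 10 mm to -y of it. Nothing within 45 mm is higher than the fin.
- cleaner_lock (a joint): Slide of the yellow tab, m: 0 closed (plate centred over the green button), 0.05 fully open at its stop, growing along the fin's y axis. Starts at 0 to 0.006. About 2 N of friction; it stays where it is left. From 0.04 on the plate is clear of the button. The cleaner is fixed to the bench; its flat console top is 85 mm above the table.
- cleaner_button_top (a point): Centre of the top face of the round green start button, 28 mm across, 95 mm above the table, 1 mm under the tab's plate. Same axes as the fin; with the tab fully open the fin is 60 mm to its +y. Pressed straight down it travels 6 mm against a spring (5 N when fully down, flush with its 44 mm black bezel) and comes up again when released.
- warmer_lock_grip (a point): Centre of the fin of the red lock tab on the blue frame warmer (round copper pan behind), the same size as the cleaner's, likewise covering that machine's button and sliding the same way. It is to stay as it is.

How it is judged:
By the outcome, as a careful person would: the job done as asked, in the order asked, and still so for the second after the job is handed in, with the robot touching nothing.
It also fails if it takes over 43 s, if anything falls off the work surface, if the arm or the gripper's body presses on something with over 40 N, if the wrist force passes 120 N, or if a joint passes its speed limit or range.

ROBOT

A 6-joint arm with a two-finger parallel gripper is mounted at the origin on the work surface. World frame = base frame: x ahead of the robot, y to its left, z up, the work surface at z = 0. Lengths are in m, angles in rad, forces in N, time in s.
With the tool pointing down it reaches from about 0.35 to 0.775 m from the base axis. Payload 7.3 kg.
Tool frame: the origin (TCP) lies at the very end of the fingers, on their centre line; the grasp point (between the pads) lies 19 mm behind it (robot.pinch_z is the distance from the TCP to the grasp point, in m); z points along the fingers, y is the line along which they close (so a half turn about z gives the same grasp; the last joint's range is limited). The gripper opens to 92 mm and grips with 3 to 60 N. Pads are 19 mm wide; open, the fingers measure 130 mm over their backs; the gripper's body (75 mm by 190 mm) begins 47 mm behind the grasp point.
Start: joints at [1.126, 0.342, 1.524, -0, 1.275, -0.146], TCP at [0.155, 0.502, 0.227] pointing down, gripper open.
Joint ranges: [-2.53, 2.53], [-0.77, 2.02], [0.04, 2.7], [-1, 4.14], [0.28, 2.66], [-3.11, 3.11]. Speed limits (rad/s): [2.57, 2.57, 3.14, 3.14, 3.14, 3.14].

INTERFACE

Orientations are given as [roll, pitch, yaw] about the fixed x, y, z axes, in that order (R = Rz(yaw) Ry(pitch) Rx(roll)).
In Python, from cell import robot gives the robot as it stands.
- The arm moves only by the tool move_arm, never from a script. Its argument "motion" is a list of rows, each a list of 6 numbers: the shift along the tool's x, y, z in units of 0.1 m (1.0 is 0.1 m), then the turn, a rotation vector about the tool's x, y, z in units of pi rad (1.0 is pi rad). In form: [[dx, dy, dz, rx, ry, rz], ...]. A call has 1 to 12 rows; each row is the pose to reach, as a shift and turn from the pose commanded when the call began, along the tool's axes at that moment, turning the shorter way round; what a row does not reach only later rows make up. A row lasts 1/8 s, in which the tool goes at most 62.5 mm and 10.7 degrees, less where a joint would pass 70% of its speed; a pose out of reach is approached as far as the arm can. A call with a number of a shift or a turn outside -1 to 1 is refused whole. A call with a gripper value outside its range is refused whole. "fingers" is the opening, from -1 (shut) to 1 (fully open), set as the call begins (left out, the last holds). The fingers move at their own pace and stop on an object; "newtons" is the grip in N (left out, the last holds). Time passes only in rows, so rows that repeat a pose let the fingers close. It gives the time, the measured TCP pose, the force, the opening and the grip force at its end, in the units of the state.
- robot.observe(): the state, without advancing time (a new reading comes with each control period).
- robot.read_camera(name): name is "scene" or "top"; returns a dict with "image" (384x512x3 uint8, red, green, blue), "range_z" (384x512 float32, m along the optical axis (not along the pixel's ray), 0 where there is no reading), "vfov" (degrees; the focal length in pixels is half the picture's height over the tangent of half this angle, whatever the lens; pixels are square), "cx", "cy" (the principal point, pixels), "extrinsics" (4x4, takes a point from camera to world coordinates). Camera axes: x right, y up, looking along -z (the intrinsics and any distortion apply to the point x, -y, -z); pixel columns grow to the right and rows downward; lengths in m; the calibration is good to about 2 mm. A picture is of the moment at which its call begins.
- robot.hand_in(): hands the job in; it is judged then, once.
The state is a dict: "time": time; "qpos": joint angles; "qvel": joint speeds; "joint_efforts": joint torques, N m; "tool_pos": TCP position; "tool_rot": TCP orientation; "contact_force": force on the tool from outside, world axes, zero at the start; "torque": the same for the moment, N m; "opening": finger opening in m; "grip_force": force on a finger pad.
Only numpy, scipy, OpenCV 4.12 (cv2) and the standard library are available. Lean on these libraries where they do the work, as an engineer would, in place of code of your own. Each camera call takes 0.05 s, during which the arm holds its last target. There are 200 camera calls.

## Working session

There is one attempt and no reset: what is moved stays moved. The work goes in short steps, Python scripts to look and compute and a tool call to move; the robot and the scene stay as the last step left them, time stands still between calls to the robot, and variables do not carry over. Pictures are saved under pics/ and viewed, at most 10 in all, crops included, and the job is handed in when it is done.

Besides the shell and the picture viewer there is one more tool, called after "Request:" by a JSON object that holds its "fn" and its "kwargs". move_arm: Moves the arm, as the interface text tells. Shifts and turns lie within -1 to 1; 1 stands for 0.1 m of shift or pi rad of turn. Its arguments: {"type":"object","properties":{"motion":{"type":"array"},"fingers":{"type":"number"},"newtons":{"type":"number"}},"required":["motion"]}

```bash
mkdir -p pics
python3 - <<'E'
from cell import robot
import cv2,numpy as np
o=robot.observe();print(o['time'],o['tool_pos'],o['tool_rot'],o['opening'])
ims=[]
for n in('top','scene'):
    c=robot.read_camera(n);np.savez(f'{n}0.npz',**{k:v for k,v in c.items()})
    print(n,c.keys(),c['vfov'],c['cx'],c['cy'],np.round(c['extrinsics'],3).tolist(),{k:v for k,v in c.items() if k not in('image','range_z','extrinsics')})
    cv2.imwrite(f'pics/{n}0.png',cv2.resize(c['image'][:,:,::-1],(768,576)))
E
```

```text
0.0 [0.15435934 0.50136693 0.22604516] [-3.14006162e+00 -2.26149947e-04  2.84278069e+00] 0.09199215989295889
top dict_keys(['image', 'range_z', 'vfov', 'cx', 'cy', 'extrinsics']) 42.65661185596891 254.4400647636392 195.59783589825798 [[-0.025, 0.98, -0.196, 0.334], [-1.0, -0.026, -0.003, -0.025], [-0.008, 0.196, 0.981, 1.095], [0.0, 0.0, 0.0, 1.0]] {'vfov': 42.65661185596891, 'cx': 254.4400647636392, 'cy': 195.59783589825798}
scene dict_keys(['image', 'range_z', 'vfov', 'cx', 'cy', 'extrinsics']) 49.32197540819065 246.49257303347645 191.0244325625829 [[-0.003, -0.68, 0.733, 1.097], [1.0, -0.014, -0.009, -0.052], [0.016, 0.733, 0.68, 0.669], [0.0, 0.0, 0.0, 1.0]] {'vfov': 49.32197540819065, 'cx': 246.49257303347645, 'cy': 191.0244325625829}
```

View pics/top0.png

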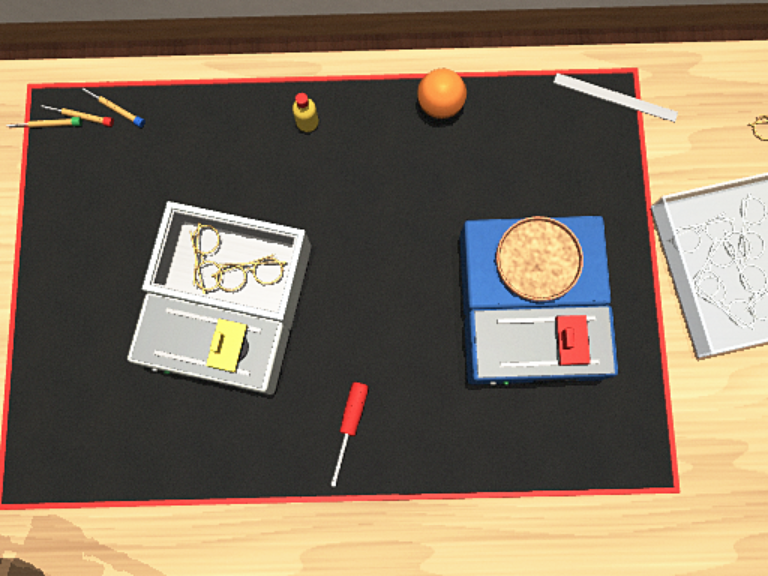

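View pics/scene0.png

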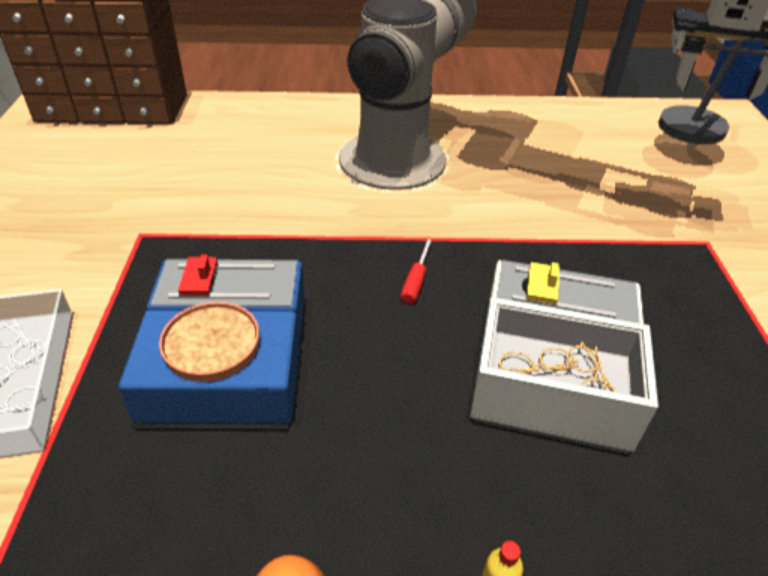

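The top view shows the yellow tab at about (227,345) with its fin at (217,343). The red tab is at (573,340) on the far-right machine. The scene view shows the yellow tab at about (545,285). Next I'll measure the yellow tab by mask and range.

```bash
cat > h.py <<'E'
import numpy as np,cv2
def rays(c,px):
    f=c['image'].shape[0]/2/np.tan(np.radians(c['vfov'])/2)
    px=np.asarray(px,float);d=np.stack([(px[:,0]-c['cx'])/f,-(px[:,1]-c['cy'])/f,-np.ones(len(px))],1)
    E=c['extrinsics'];return E[:3,3],d@E[:3,:3].T
def plane(c,px,z):
    o,d=rays(c,px);return o+d*((z-o[2])/d[:,2])[:,None]
def depth(c,m):
    v,u=np.nonzero(m&(c['range_z']>0));o,d=rays(c,np.stack([u,v],1));return o+d*c['range_z'][v,u][:,None]
def yellow(c,box):
    h=cv2.cvtColor(c['image'],cv2.COLOR_RGB2HSV);m=cv2.inRange(h,(24,130,90),(36,255,255))>0
    k=np.zeros_like(m);x0,x1,y0,y1=box;k[y0:y1,x0:x1]=1;return m&k
E
python3 - <<'E'
from h import *
for n,b in(('top',(120,180,200,260)),('scene',(340,385,168,208))):
    c=dict(np.load(n+'0.npz'));m=yellow(c,b);P=depth(c,m)
    print(n,m.sum(),'z pct',np.percentile(P[:,2],[2,25,50,75,95,99]).round(4))
    pl=P[abs(P[:,2]-np.median(P[:,2]))<.004];hi=P[P[:,2]>np.median(P[:,2])+.014]
    for q,w in((pl,'plate'),(hi,'fintop')):
        if len(q)<4:continue
        r=cv2.minAreaRect(q[:,:2].astype(np.float32)*1000);print(w,len(q),q.mean(0).round(4),r)
    r=cv2.minAreaRect(np.argwhere(m)[:,::-1].astype(np.float32));print('px',r)
    cor=cv2.boxPoints(r);print('corners z=.1',plane(c,cor,.1).round(4).tolist())
E
python3 - <<'E'
import numpy as np,cv2
t=np.load('top0.npz')['image'][190:265,80:195,::-1];s=np.load('scene0.npz')['image'][165:225,320:435,::-1]
t=cv2.resize(t,None,fx=6,fy=6,interpolation=cv2.INTER_CUBIC)
cv2.imwrite('pics/crop0.png',t)
E
```

```text
top 89 z pct [0.0926 0.1016 0.1034 0.1215 0.126  0.1267]
plate 54 [0.4706 0.1948 0.1024] ((467.9351806640625, 191.0302734375), (39.6839714050293, 65.89851379394531), 76.18986511230469)
fintop 24 [0.4717 0.2021 0.1242] ((470.3914794921875, 200.54953002929688), (9.323033332824707, 25.287424087524414), 80.0426254272461)
px ((150.3235321044922, 229.70590209960938), (19.402849197387695, 32.7423095703125), 14.03624439239502)
corners z=.1 [[0.4409, 0.2184, 0.1], [0.5058, 0.2035, 0.1], [0.495, 0.1647, 0.1], [0.4304, 0.1801, 0.1]]
scene 423 z pct [0.0003 0.0992 0.1    0.1008 0.1217 0.1234]
plate 341 [0.4696 0.1874 0.1   ] ((465.8111572265625, 191.16665649414062), (39.339111328125, 68.18986511230469), 75.82376861572266)
fintop 42 [0.469  0.2008 0.1218] ((469.9743957519531, 200.7694549560547), (10.017589569091797, 27.903583526611328), 76.00012969970703)
px ((361.7828063964844, 186.38934326171875), (20.642147064208984, 24.354114532470703), 5.194429397583008)
corners z=.1 [[0.4984, 0.1615, 0.1], [0.424, 0.1795, 0.1], [0.4291, 0.2219, 0.1], [0.5029, 0.2013, 0.1]]
```

View pics/crop0.png

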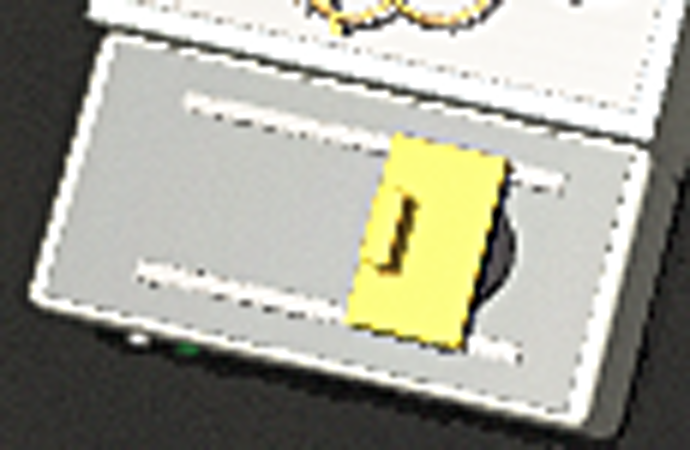

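The plate measures 40×66 mm at z=0.100, which matches the sizes given. The fin is at about (0.4695, 0.2007, 0.111) and the slide axis points about 76° from +x. That calls for a tool turn of about −3.1° about tool z, and a total shift of x −0.39, y −0.195.

Request:
{"fn": "move_arm", "kwargs": {"motion": [[-0.5,-0.25,0,0,0,-0.009],[-1,-0.5,0,0,0,-0.017],[-1,-0.5,0,0,0,-0.017]], "fingers": 0}}

```text
time: 0.48
tool_pos: [0.2374, 0.4224, 0.2265]
tool_rot: [-3.141, 0.0, 2.892]
contact_force: [-0.2, 0.1, -0.4]
opening: 0.0665
grip_force: 0.0
```

Request:
{"fn": "move_arm", "kwargs": {"motion": [[-0.5,-0.25,0,0,0,0],[-1,-0.5,0,0,0,0],[-1,-0.5,0,0,0,0]]}}

```text
time: 0.85
tool_pos: [0.3221, 0.3503, 0.2265]
tool_rot: [-3.141, 0.0, 2.892]
contact_force: [-0.3, 0.1, 0.1]
opening: 0.0462
grip_force: 0.0
```

Request:
{"fn": "move_arm", "kwargs": {"motion": [[-0.5,-0.25,0,0,0,0],[-1,-0.5,0,0,0,0],[-1,-0.5,0,0,0,0]]}}

```text
time: 1.23
tool_pos: [0.4065, 0.2781, 0.2264]
tool_rot: [-3.142, -0.0, 2.893]
contact_force: [-0.5, -0.1, 0.1]
opening: 0.0459
grip_force: 0.0
```

Request:
{"fn": "move_arm", "kwargs": {"motion": [[-0.4,-0.2,0,0,0,0],[-0.8,-0.4,0,0,0,0],[-0.8,-0.4,0,0,0,0],[-0.8,-0.4,0,0,0,0]]}}

```text
time: 1.72
tool_pos: [0.4717, 0.2222, 0.2265]
tool_rot: [3.141, -0.001, 2.897]
contact_force: [-0.3, 0.7, -0.7]
opening: 0.0462
grip_force: 0.0
```

Request:
{"fn": "move_arm", "kwargs": {"motion": [[-0.03,-0.21,0.3,0,0,0],[-0.03,-0.21,0.6,0,0,0],[-0.03,-0.21,0.85,0,0,0],[-0.03,-0.21,0.9,0,0,0],[-0.03,-0.21,0.9,0,0,0]]}}

```text
time: 2.35
tool_pos: [0.4704, 0.2006, 0.1372]
tool_rot: [3.141, 0.0, 2.898]
contact_force: [-0.3, 0.5, 0.7]
opening: 0.0459
grip_force: 0.0
```

Run:
```python
from cell import robot
import cv2,numpy as np
o=robot.observe();print(o['tool_pos'],o['tool_rot'])
c=robot.read_camera('scene');s=c['image'][130:230,310:460,::-1]
cv2.imwrite('pics/s1.png',cv2.resize(s,None,fx=5,fy=5,interpolation=cv2.INTER_CUBIC))
```

```text
[0.47040477 0.20062092 0.13723746] [3.14121200e+00 1.48645781e-04 2.89757575e+00]
```

View pics/s1.png

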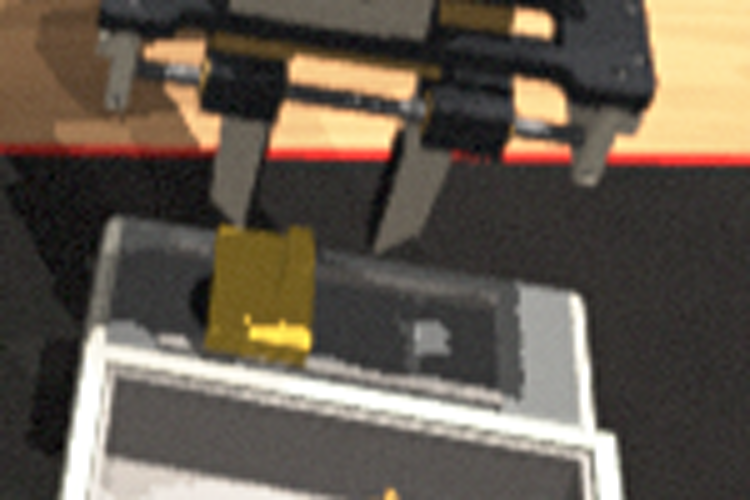

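The open fingers, with tips at about (240,222) and (385,250), straddle the fin at about (305,260). I'll go down and grip.

Request:
{"fn": "move_arm", "kwargs": {"motion": [[0,0,0.15,0,0,0],[0,0,0.27,0,0,0],[0,0,0.31,0,0,0],[0,0,0.31,0,0,0]]}}

```text
time: 2.9
tool_pos: [0.4706, 0.1995, 0.1053]
tool_rot: [-3.141, -0.001, 2.896]
contact_force: [0.2, -0.7, 0.0]
opening: 0.0459
grip_force: 0.0
```

Request:
{"fn": "move_arm", "kwargs": {"motion": [[0,0,0,0,0,0],[0,0,0,0,0,0],[0,0,0,0,0,0],[0,0,0,0,0,0],[0,0,0,0,0,0],[0,0,0,0,0,0]], "fingers": -1, "newtons": 15}}

```text
time: 3.65
tool_pos: [0.4709, 0.1997, 0.1059]
tool_rot: [3.141, 0.0, 2.896]
contact_force: [-0.1, 0.9, 1.0]
opening: 0.0097
grip_force: 15.0
```

Request:
{"fn": "move_arm", "kwargs": {"motion": [[0,0.08,0,0,0,0],[0,0.18,0,0,0,0],[0,0.28,0,0,0,0],[0,0.38,0,0,0,0],[0,0.43,0,0,0,0],[0,0.43,0,0,0,0]]}}

```text
time: 4.4
tool_pos: [0.4815, 0.2424, 0.1059]
tool_rot: [3.14, 0.0, 2.896]
contact_force: [-0.7, 2.4, 3.6]
opening: 0.0097
grip_force: 15.0
```

Request:
{"fn": "move_arm", "kwargs": {"motion": [[0,0.02,0,0,0,0],[0,0.04,0,0,0,0],[0,0.04,0,0,0,0]]}}

```text
time: 4.78
tool_pos: [0.4818, 0.2436, 0.1058]
tool_rot: [-3.139, -0.001, 2.896]
contact_force: [-2.3, -7.2, 6.4]
opening: 0.0099
grip_force: 15.0
```

Request:
{"fn": "move_arm", "kwargs": {"motion": [[0,0.02,0,0,0,0],[0,0.02,0,0,0,0]]}}

```text
time: 5.03
tool_pos: [0.4818, 0.2438, 0.1057]
tool_rot: [-3.135, -0.001, 2.897]
contact_force: [-2.8, -15.1, 10.7]
opening: 0.0099
grip_force: 15.0
```

Run:
```python
from cell import robot
o=robot.observe();print(o['tool_pos'],o['contact_force'],o['torque'])
```

```text
[0.48180647 0.24381044 0.10572015] [ -2.80275883 -15.06496303  10.69010211] [-2.57407261  0.67286672  0.04186422]
```

Request:
{"fn": "move_arm", "kwargs": {"motion": [[0,-0.02,0,0,0,0],[0,-0.03,0,0,0,0],[0,-0.03,0,0,0,0]]}}

```text
time: 5.4
tool_pos: [0.4818, 0.2435, 0.1058]
tool_rot: [-3.141, -0.0, 2.896]
contact_force: [-0.6, -3.2, 4.8]
opening: 0.0097
grip_force: 15.0
```

Request:
{"fn": "move_arm", "kwargs": {"motion": [[0,0,0,0,0,0],[0,0,0,0,0,0],[0,0,0,0,0,0],[0,0,0,0,0,0]], "fingers": -0.2}}

```text
time: 5.9
tool_pos: [0.4819, 0.2443, 0.1056]
tool_rot: [3.142, -0.0, 2.896]
contact_force: [0.1, 0.4, 1.1]
opening: 0.0362
grip_force: 0.0
```

Request:
{"fn": "move_arm", "kwargs": {"motion": [[0,0,-0.2,0,0,0],[0,0,-0.6,0,0,0],[0,0,-1,0,0,0],[0,0,-1,0,0,0]]}}

```text
time: 6.4
tool_pos: [0.4836, 0.2449, 0.2089]
tool_rot: [3.138, 0.006, 2.896]
contact_force: [0.2, 0.2, -0.5]
opening: 0.0368
grip_force: 0.0
```

Run:
```python
from cell import robot
from h import *
o=robot.observe();print(o['time'],o['tool_pos'],o['tool_rot'],o['contact_force'])
out=[]
for n,b in(('top',(90,190,190,265)),('scene',(320,440,150,225))):
    c=robot.read_camera(n);x0,x1,y0,y1=b
    h=cv2.cvtColor(c['image'],cv2.COLOR_RGB2HSV);g=np.zeros(h.shape[:2],np.uint8);g[y0:y1,x0:x1]=cv2.inRange(h,(45,90,40),(85,255,255))[y0:y1,x0:x1]
    for k in cv2.findContours(g,0,2)[0]:
        if len(k)>4:
            r=cv2.minAreaRect(k);print(n,'green',r,plane(c,[r[0]],.095).round(4),plane(c,cv2.boxPoints(r),.095)[:,:2].round(4).tolist())
    m=yellow(c,b);P=depth(c,m);P=P[abs(P[:,2]-.1)<.006] if len(P) else P
    print(len(P)); 
    if len(P)>4:print('plate',cv2.minAreaRect(P[:,:2].astype(np.float32)*1000))
    out.append(cv2.resize(c['image'][y0:y1,x0:x1,::-1],(480,300),interpolation=cv2.INTER_CUBIC))
cv2.imwrite('pics/open.png',np.vstack(out))
```

```text
6.4 [0.48360839 0.24487671 0.20894114] [3.13775499 0.00580015 2.89629373] [ 0.20142764  0.20617491 -0.49877355]
top green ((153.5, 230.5), (13.0, 13.0), 90.0) [[0.4667 0.1863 0.095 ]] [[0.4805, 0.1998], [0.4798, 0.1731], [0.453, 0.1728], [0.4537, 0.1994]]
4
scene green ((358.5, 188.5), (11.0, 13.0), 90.0) [[0.4658 0.1849 0.095 ]] [[0.4491, 0.1746], [0.4486, 0.2018], [0.4821, 0.1949], [0.4826, 0.1685]]
45
plate ((491.62738037109375, 236.56390380859375), (35.0776252746582, 50.52030944824219), 58.38261032104492)
```

View pics/open.png

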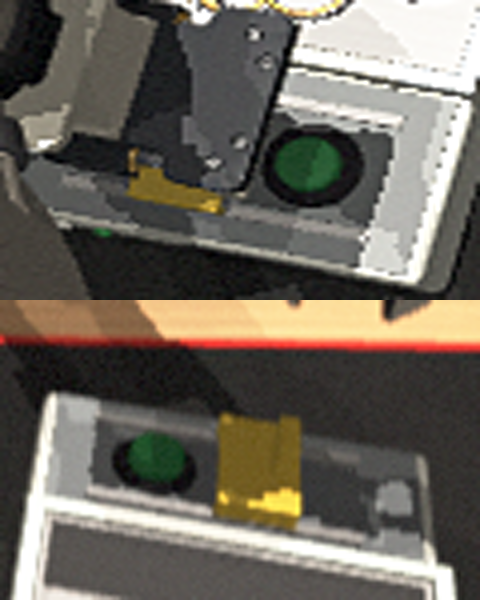

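Both views put the green button at about (0.466, 0.186), which agrees with the fin position minus 60 mm. The tab at about (258,470) in the lower panel is clear of it. Next I'll shut the fingers, move over and go down to just above the button.

Request:
{"fn": "move_arm", "kwargs": {"motion": [[0.01,-0.3,0,0,0,0],[0.01,-0.605,0,0,0,0],[0.01,-0.605,0,0,0,0],[0.01,-0.605,0.3,0,0,0],[0.01,-0.605,0.6,0,0,0],[0.01,-0.605,0.8,0,0,0],[0.01,-0.605,0.9,0,0,0],[0.01,-0.605,0.9,0,0,0],[0.01,-0.605,0.9,0,0,0]], "fingers": -1}}

```text
time: 7.62
tool_pos: [0.4668, 0.1861, 0.1163]
tool_rot: [3.141, 0.001, 2.896]
contact_force: [-0.4, 0.1, 0.3]
opening: 0.0004
grip_force: 0.0
```

Request:
{"fn": "move_arm", "kwargs": {"motion": [[0,0,0.1,0,0,0],[0,0,0.18,0,0,0],[0,0,0.22,0,0,0],[0,0,0.25,0,0,0],[0,0,0.27,0,0,0],[0,0,0.27,0,0,0]]}}

```text
time: 8.38
tool_pos: [0.4666, 0.1859, 0.0926]
tool_rot: [3.14, 0.003, 2.897]
contact_force: [-10.8, -2.6, 37.1]
opening: 0.0006
grip_force: 18.7
```

Request:
{"fn": "move_arm", "kwargs": {"motion": [[0,0,0.015,0,0,0],[0,0,0.015,0,0,0],[0,0,0.015,0,0,0]]}}

```text
time: 8.75
tool_pos: [0.4668, 0.1859, 0.0923]
tool_rot: [3.14, 0.004, 2.897]
contact_force: [-14.8, -4.5, 48.5]
opening: 0.0005
grip_force: 24.4
```

The force is high with z at only 0.0924, so I'll back off and find out what it touched.

Request:
{"fn": "move_arm", "kwargs": {"motion": [[0,0,-0.1,0,0,0],[0,0,-0.2,0,0,0],[0,0,-0.2,0,0,0]]}}

```text
time: 9.12
tool_pos: [0.4666, 0.1858, 0.1075]
tool_rot: [3.141, 0.001, 2.896]
contact_force: [0.3, 0.1, 0.1]
opening: 0.0004
grip_force: 0.0
```

Run:
```python
from cell import robot
from h import *
o=robot.observe();print(o['time'],o['tool_pos'],o['tool_rot'],o['contact_force'])
# heights in button frame, from start pictures and now
yb=np.array([.242,.970]);xb=np.array([.970,-.242]);b=np.array([.4663,.1858])
for n in('top','scene'):
  for c in(dict(np.load(n+'0.npz')),robot.read_camera(n)):
    P=depth(c,np.ones(c['range_z'].shape,bool));d=P[:,:2]-b;X,Y=d@xb*1000,d@yb*1000
    print(n)
    for lo in range(-50,70,5):
        row=[]
        for yl in(-30,-20,-10,0,10,20):
            s=(X>=lo)&(X<lo+5)&(Y>=yl)&(Y<yl+10);row.append(round(float(np.median(P[s,2])*1000),0) if s.any() else None)
        print(lo,row)
c=robot.read_camera('scene');cv2.imwrite('pics/s2.png',cv2.resize(c['image'][110:230,300,None].repeat(1,1) if 0 else c['image'][110:230,300:460,::-1],None,fx=5,fy=5,interpolation=cv2.INTER_CUBIC))
```

```text
9.125 [0.46658571 0.18584138 0.10751017] [3.14114525e+00 7.05990618e-04 2.89615674e+00] [0.27772581 0.13598577 0.07553404]
top
-50 [81.0, 82.0, 83.0, 84.0, 85.0, 84.0]
-45 [87.0, 86.0, 87.0, 86.0, 88.0, 87.0]
-40 [86.0, 88.0, 86.0, 86.0, 86.0, 87.0]
-35 [88.0, 90.0, 93.0, 99.0, 100.0, 88.0]
-30 [90.0, 93.0, 103.0, 103.0, 102.0, 101.0]
-25 [88.0, 90.0, 103.0, 103.0, 102.0, 102.0]
-20 [88.0, 89.0, 103.0, 103.0, 102.0, 103.0]
-15 [88.0, 90.0, 103.0, 102.0, 115.0, 103.0]
-10 [87.0, 91.0, 103.0, 103.0, 123.0, 124.0]
-5 [88.0, 93.0, 102.0, 104.0, 123.0, None]
0 [87.0, 95.0, 103.0, 103.0, 124.0, None]
5 [87.0, 94.0, 102.0, 102.0, 123.0, 122.0]
10 [86.0, 91.0, 103.0, 103.0, 121.0, 90.0]
15 [86.0, 93.0, 103.0, 102.0, 102.0, 101.0]
20 [86.0, 90.0, 103.0, 102.0, 103.0, 102.0]
25 [88.0, 91.0, 103.0, 104.0, 103.0, 101.0]
30 [90.0, 92.0, 102.0, 102.0, 102.0, 102.0]
35 [88.0, 88.0, 88.0, 88.0, 87.0, 87.0]
40 [86.0, 87.0, 88.0, 87.0, 88.0, 88.0]
45 [86.0, 85.0, 86.0, 86.0, 86.0, 87.0]
50 [98.0, 98.0, 98.0, 99.0, 98.0, 100.0]
55 [99.0, 98.0, 99.0, 98.0, 99.0, 99.0]
60 [97.0, 95.0, 95.0, 97.0, 97.0, 9
[... 2476 characters left out ...]
-10 [85.0, 89.0, 97.0, 172.0, 88.0, 86.0]
-5 [85.0, 90.0, 97.0, 152.0, 89.0, 464.0]
0 [85.0, 90.0, 98.0, 157.0, 465.0, 462.0]
5 [87.0, 136.0, 128.0, 135.0, 148.0, 384.0]
10 [246.0, 150.0, 131.0, 138.0, 144.0, 388.0]
15 [235.0, 234.0, 241.0, 247.0, 384.0, 384.0]
20 [252.0, 221.0, 230.0, 234.0, 238.0, 328.0]
25 [331.0, 285.0, 290.0, 292.0, 291.0, 349.0]
30 [325.0, 333.0, 293.0, 308.0, 343.0, 406.0]
35 [198.0, 344.0, 339.0, 341.0, 378.0, 196.0]
40 [455.0, 450.0, 438.0, 426.0, 422.0, None]
45 [453.0, 442.0, 428.0, 425.0, 96.0, 97.0]
50 [451.0, 426.0, 421.0, 97.0, 97.0, 97.0]
55 [401.0, 85.0, 78.0, 78.0, 75.0, 80.0]
60 [420.0, 73.0, 64.0, 71.0, 69.0, 69.0]
65 [420.0, 47.0, 47.0, 46.0, 47.0, 47.0]
```

View pics/s2.png

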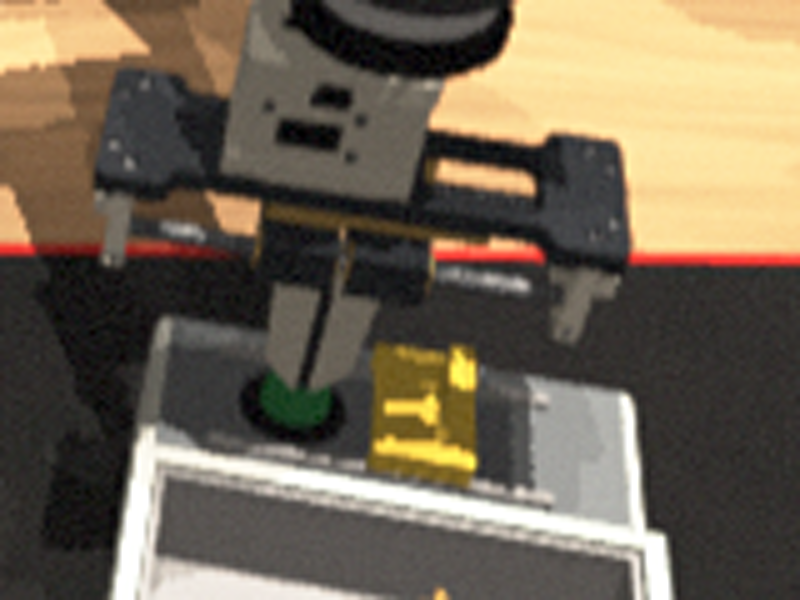

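Request:
{"fn": "move_arm", "kwargs": {"motion": [[0,0,0.06,0,0,0],[0,0,0.09,0,0,0],[0,0,0.09,0,0,0],[0,0,0.09,0,0,0]]}}

```text
time: 9.78
tool_pos: [0.466, 0.1857, 0.0982]
tool_rot: [-3.141, -0.001, 2.896]
contact_force: [-1.2, 0.1, 2.3]
opening: 0.0006
grip_force: 1.0
```

Request:
{"fn": "move_arm", "kwargs": {"motion": [[0,0,0.015,0,0,0],[0,0,0.015,0,0,0],[0,0,0.015,0,0,0]]}}

```text
time: 10.15
tool_pos: [0.4661, 0.1858, 0.0968]
tool_rot: [-3.142, -0.0, 2.896]
contact_force: [-2.2, -0.5, 3.5]
opening: 0.0007
grip_force: 1.4
```

Request:
{"fn": "move_arm", "kwargs": {"motion": [[0,0,0.015,0,0,0],[0,0,0.015,0,0,0],[0,0,0.015,0,0,0]]}}

```text
time: 10.52
tool_pos: [0.4662, 0.1858, 0.0953]
tool_rot: [3.142, -0.0, 2.896]
contact_force: [-2.0, -1.3, 3.8]
opening: 0.0004
grip_force: 1.8
```

Request:
{"fn": "move_arm", "kwargs": {"motion": [[0,0,0.015,0,0,0],[0,0,0.015,0,0,0],[0,0,0.015,0,0,0]]}}

```text
time: 10.9
tool_pos: [0.4663, 0.1858, 0.0938]
tool_rot: [3.141, 0.0, 2.896]
contact_force: [-2.0, -0.0, 4.0]
opening: 0.0003
grip_force: 2.2
```

Run:
```python
from cell import robot
from h import *
o=robot.observe();print(o['time'],o['tool_pos'],o['contact_force'],o['torque'])
c=robot.read_camera('scene');cv2.imwrite('pics/s3.png',cv2.resize(c['image'][150:220,320:420,::-1],None,fx=8,fy=8,interpolation=cv2.INTER_CUBIC))
```

```text
10.9 [0.46631788 0.18579435 0.09379034] [-1.9520365  -0.04878498  4.02248389] [-0.10241354  0.43789518 -0.01837726]
```

View pics/s3.png

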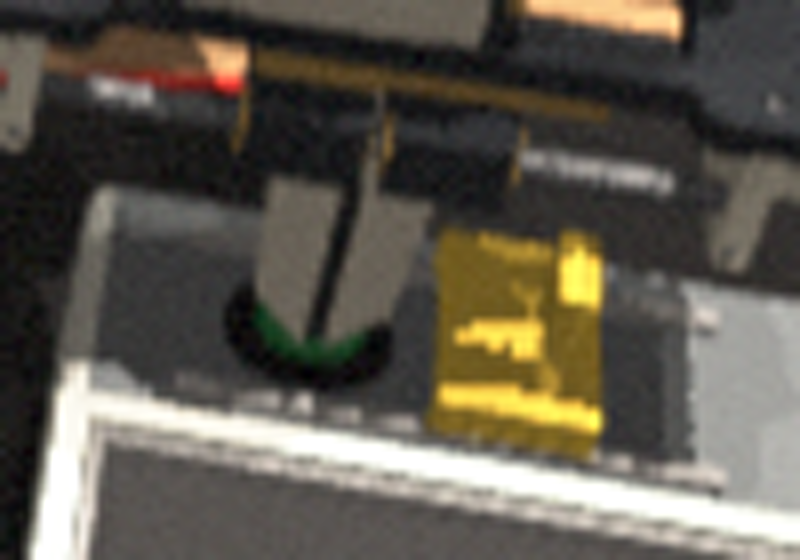

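The spring carries 2–4 N from z≈0.098 down. The earlier hard stop at 0.0925, 37–48 N against a 5 N spring, is 6 mm lower, so that press did reach the bottom. The TCP height reads about 3.5 mm high. The button came up when I lifted, so now I'll release and move well clear.

Request:
{"fn": "move_arm", "kwargs": {"motion": [[0,0,-0.15,0,0,0],[0,0,-0.5,0,0,0],[0,0,-1,0,0,0],[0,0,-1,0,0,0]]}}

```text
time: 11.45
tool_pos: [0.4688, 0.1864, 0.1981]
tool_rot: [3.137, 0.008, 2.896]
contact_force: [0.5, -0.1, 0.0]
opening: 0.0003
grip_force: 0.0
```

Request:
{"fn": "move_arm", "kwargs": {"motion": [[0.3,0.5,-0.1,0,0,0],[0.6,1,-0.2,0,0,0],[1,1,-0.2,0,0,0],[1,1,-0.2,0,0,0]]}}

```text
time: 11.95
tool_pos: [0.3912, 0.3079, 0.2133]
tool_rot: [-3.141, -0.001, 2.9]
contact_force: [0.7, -0.4, 0.3]
opening: 0.0003
grip_force: 0.0
```

Request:
{"fn": "move_arm", "kwargs": {"motion": [[0.3,0.5,0,0,0,0],[0.6,1,0,0,0,0],[0.6,1,0,0,0,0],[0.6,1,0,0,0,0]]}}

```text
time: 12.45
tool_pos: [0.3601, 0.418, 0.2131]
tool_rot: [-3.14, -0.0, 2.896]
contact_force: [0.6, -0.5, 0.8]
opening: 0.0006
grip_force: 0.0
```

Run:
```python
from cell import robot
from h import *
o=robot.observe();print(o['time'],o['tool_pos'],o['contact_force'])
yb=np.array([.242,.970]);b=np.array([.4663,.1858])
c=robot.read_camera('scene');m=yellow(c,(320,440,150,225));P=depth(c,m);P=P[abs(P[:,2]-.1)<.005]
r=cv2.minAreaRect(P[:,:2].astype(np.float32)*1000);print(r,'open mm',(np.array(r[0])/1000-b)@yb*1000)
h=cv2.cvtColor(c['image'],cv2.COLOR_RGB2HSV);g=np.zeros(h.shape[:2],bool);g[170:205,340:375]=cv2.inRange(h,(45,90,40),(85,255,255))[170:205,340:375]>0
print('btn z',np.median(depth(c,g)[:,2]),g.sum())
cv2.imwrite('pics/end.png',cv2.resize(c['image'][:,:,::-1],(768,576)))
```

```text
12.45 [0.36010425 0.41799932 0.21307559] [ 0.56742913 -0.5112325   0.77187098]
((476.6116027832031, 234.05555725097656), (38.796142578125, 68.89278411865234), 75.56334686279297) open mm 49.303298406982435
btn z 0.09697752211377869 143
```

View pics/end.png

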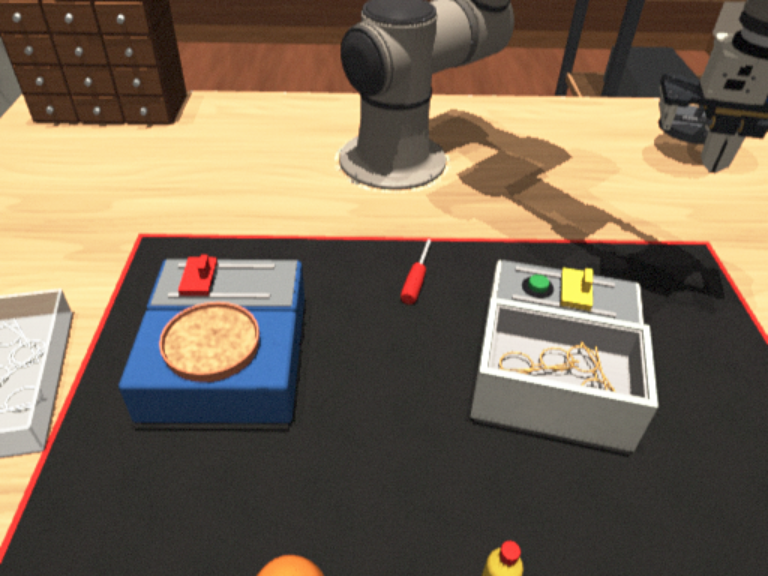

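The yellow tab is open (577,288) at about 49–50 mm. The green button is up (540,285), the red tab hasn't moved (198,275), and the arm is clear.

```bash
python3 -c "
from cell import robot
print(robot.hand_in())"
```

```text
the job is handed in; nothing more can be done
None
```

The job is handed in: the yellow tab is fully open against its stop, the green button was pressed to its hard stop (37–48 N at the fingertips) and came back up, the red warmer tab is still closed, and the arm is clear after about 12.5 s.

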